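# Pack the die kit into the carrying caddy

### The arm

A 6-joint arm with a two-finger parallel gripper is mounted at the origin on the work surface; the furniture and walls round the work are solid. World frame = base frame: x ahead of the robot, y to its left, z up, the work surface at z = 0. Lengths are in m, angles in rad, forces in N, time in s.
With the tool pointing down it reaches from about 0.35 to 0.775 m from the base axis. Payload 5.5 kg.
Tool frame: the origin (TCP) lies midway between the tips of the shut fingers; the grasp point (between the pads) lies 19 mm behind it; z points along the fingers, y is the line along which they close (so a half turn about z gives the same grasp; the last joint's range is limited). The gripper opens to 85 mm and grips with 20 to 120 N. Pads are 22 mm wide; open, the fingers measure 114 mm over their backs; the gripper's body (76 mm by 85 mm) begins 54 mm behind the grasp point. The pads swing forward as they close: fully open they stand 13 mm farther back than shut.
Start: joints at [-1.367, 0.313, 0.046, 1.304, 0, 1.431], TCP at [0.194, -0.541, 0.231] pointing down, gripper open.
Joint ranges: [-2.76, 2.76], [-0.86, 1.69], [-1.03, 1.26], [-2.2, 2.34], [-1.47, 1.5], [-3.14, 3.14]. Speed limits (rad/s): [2.57, 2.57, 3.14, 3.14, 3.14, 3.14].

### API

Orientations are given as a unit quaternion [w, x, y, z].
In Python, from workcell import telemetry, imaging, env gives the robot as it stands. The module is installed in compiled form; this text tells all that it offers.
- The arm moves only by the tool step_arm, never from a script. Its argument "moves" is a list of rows, each a list of 3 entries, a list of its own where there are three numbers: the shift along the tool's x, y, z in mm, then the turn, a rotation vector about the tool's x, y, z in rad, then the finger opening in mm, from 0 to 85.4. A call has 1 to 8 rows; each row is the pose to reach, as a shift and turn from the pose commanded when the call began, along the tool's axes at that moment; what a row does not reach only later rows make up. A row lasts 1/12 s, in which the tool goes at most 41.7 mm and 7.16 degrees, less where a joint would pass 70% of its speed; a pose out of reach is approached as far as the arm can. A call with a gripper value outside its range is refused whole. The fingers move at their own pace and stop on an object; "grip_force" is the grip in N (left out, the last holds). Time passes only in rows, so rows that repeat a pose let the fingers close. It gives the time, the measured TCP pose, the force, the opening and the grip force at its end, in the units of the state.
- telemetry.get_state(): the state, without advancing time (a new reading comes with each control period).
- imaging.read_camera(name): name is "scene" or "top" or "wrist"; returns the picture (480x640x3 uint8, red, green, blue); there is no depth.
- imaging.camera_params(name): a dict with "camera_matrix" (3x3 intrinsics, pixels), "D" ([k1, k2, p1, p2, k3] as OpenCV has them; the pictures are not rectified), "pose" (4x4, takes a point from camera to world coordinates). Camera axes: x right, y up, looking along -z (the intrinsics and any distortion apply to the point x, -y, -z); pixel columns grow to the right and rows downward; lengths in m; the calibration is good to about 2 mm. A picture is of the moment at which its call begins: read the wrist's pose just before it. camera_params takes no time and is no camera call; for the wrist camera it gives the pose at the moment of the call.
- env.hand_in(): hands the job in; it is judged then, once.
The state is a dict: "clock": time; "joint_pos": joint angles; "qvel": joint speeds; "tau": joint torques, N m; "tcp_pos": TCP position; "orientation": TCP orientation; "wrist_force": force on the tool from outside, world axes, zero at the start; "ft_torque": the same for the moment, N m; "finger_gap": finger opening in m; "grip_force": force on a finger pad.
Only numpy, scipy, OpenCV 4.12 (cv2) and the standard library are available. Lean on these libraries where they do the work, as an engineer would, in place of code of your own. Each camera call takes 0.05 s, during which the arm holds its last target. There are 200 camera calls.

### The job

Pack the die kit into the carrying caddy: on the stack nest put the tray with the six large dies, on that the tray with the many small dies (it is used first), and the flat cover on top, each sitting fully home with its cut-off corner over the cut-off corner below. Stand the loupe upright in the caddy's round well. Leave the empty square-cornered tray and the small square waffle pack where they are.

Things in the scene. Friction and masses are not known exactly. Their poses are not given: they have to be found in the camera images.
- tray_large: Loose black tray, 60 (own x) x 44 (own y) x 14 mm, 35 g, six large grey dies in 3 x 2 pockets. Corner +x,+y cut off (12 mm legs). Straight sides to z = 10; above, a sloping pocket field 4 mm high (53 x 37 mm foot). Under it a skirt 4.5 mm deep, 2.5 thick, drops over the field below, 1.2 mm play, slopes lead in from 3 mm off. Grip across the 44 mm. Origin: centre of underside, z up.
- tray_small: Loose black tray, same size, outline, cut corner (+x,+y), sides and skirt as tray_large, 35 g, but a fine grid of 7 x 5 pockets with many small dies. All trays and the cover start flat, own x within 0.55 rad of world x. Origin: centre of underside, z up. Behind them a fixed vice, 46 mm high (x from 0.488 m, y -0.08 to 0.10).
- cover: Loose black cover, 30 g, same outline (60 x 44 mm, corner +x,+y cut off) and the same hollow skirt underneath; plain flat top at z = 10 mm with two low ribs, no pockets. Grip across the 44 mm sides. Origin: centre of underside, z up.
- loupe: Black round loupe standing upright, 36 mm diameter, 36 mm tall, 38 g, loose. Grip it by its upper half (z above 17 mm) so that the fingers stay above the rim of the well. Origin: centre of its underside, z up. It stands before a fixed drawer cabinet (x from 0.37, handles included, y -0.18 to -0.42 m, 167 mm tall): lift clear of that, and close the fingers along y there.
- tray_odd: Look-alike to leave where it lies: black tray of the same 60 x 44 x 14 mm but with all four corners square and its 3 x 2 pockets empty. Loose. Origin: centre of its underside.
- waffle_pack: Look-alike to leave where it lies: small square black waffle pack, 51 x 51 x 6 mm, with small chips in it. Loose. Origin: centre of its underside.
- caddy: Carrying caddy, fixed: low aluminium tray on feet, 96 (own x) x 180 (own y) mm, floor at z = 10 mm, rim to 24 mm, a low steel bow grip at each y end (to 106 mm from centre, under 20 mm high). Two bays along own y, centres at +42 and -42 mm: the nest in one, the well in the other, either way. Own x within 0.06 rad of world x. Origin: centre of its underside, at bench height.
- nest: Stack nest: grey insert fixed in one bay, turned as the caddy. Base 88 x 80 x 4 mm; centred on it a plinth 60 (own x) x 44 (own y) mm, corner +x,+y cut off, shoulder 16 mm above the origin, with a sloping field 4 mm high like the trays'. A tray is home with its origin 16 mm above the nest's; each piece on top adds 10 mm. Origin: centre of underside, 10 mm above the bench.
- well: Round well for the loupe, a grey plastic insert fixed in the other bay: a ring of 50 mm inner and 68 mm outer diameter, centred on the origin, well floor 4 mm and rim 12 mm above the origin. Origin: centre of its underside, 10 mm above the bench. Left of and behind the approach stands a bonder (x below 0.40, y above 0.35 m, up to 0.52 m high): keep the arm's wrist clear.

How it is judged:
At the end, for the whole second after the job is handed in: Up from the nest: tray_large, tray_small, cover, each level (0.03 rad), home to 1.8 mm in height, within 4 mm and 0.1 rad of the piece below; loupe upright (0.1 rad) on the well's floor; tray_odd and waffle_pack within 20 mm of their starts; all at rest (horizontal distance between tray_large and nest below 0.004 m and z of tray_large in the frame of nest between 0.014 and 0.0178 m and angle between the x axis of tray_large and the x axis of nest, either way round below 0.1 rad and angle between each of tray_large, tray_small, cover's own z axis and vertical below 0.03 rad and horizontal distance between tray_small and tray_large below 0.004 m and z of tray_small in the frame of tray_large between 0.008 and 0.0118 m and angle between the x axis of tray_small and the x axis of tray_large, either way round below 0.1 rad and horizontal distance between cover and tray_small below 0.004 m and z of cover in the frame of tray_small between 0.008 and 0.0118 m and angle between the x axis of cover and the x axis of tray_small, either way round below 0.1 rad and horizontal distance between loupe and well below 0.01 m and z of loupe in the frame of well below 0.006 m and angle between loupe's own z axis and vertical below 0.1 rad and linear speed of each of tray_large, tray_small, cover, loupe below 0.01 m/s and distance of each of tray_odd, waffle_pack from where it was at the start of the episode below 0.02 m); the robot touches nothing.
It fails at once if the empty square-cornered tray was moved by more than 2 cm (distance of tray_odd from where it was at the start of the episode above 0.02 m).
It fails at once if the waffle pack was moved by more than 2 cm (distance of waffle_pack from where it was at the start of the episode above 0.02 m).
It also fails if it takes over 96 s, if anything falls off the work surface, if the arm or the gripper's body presses on something with over 40 N, if the wrist force passes 120 N, or if a joint passes its speed limit or range.

## Working session

There is one attempt and no reset: what is moved stays moved. The work goes in short steps, Python scripts to look and compute and a tool call to move; the robot and the scene stay as the last step left them, time stands still between calls to the robot, and variables do not carry over. Pictures are saved under pics/ and viewed, at most 14 in all, crops included, and the job is handed in when it is done.

Besides the shell and the picture viewer there is one more tool, called after ">>>" as name(argument=value, ...) on one line, values as JSON. step_arm: Moves the arm, as the interface text tells. Its arguments: {"type":"object","properties":{"moves":{"type":"array"},"grip_force":{"type":"number"}},"required":["moves"]}

```bash
mkdir -p pics
cat > h.py <<'E'
import numpy as np, cv2
from workcell import telemetry, imaging, env
from scipy.spatial.transform import Rotation as R
def cam(n):
    p=imaging.camera_params(n); return np.array(p["camera_matrix"],float),np.array(p["D"],float),np.array(p["pose"],float)
def rays(px,c):
    K,D,P=c
    u=cv2.undistortPoints(np.array(px,float).reshape(-1,1,2),K,D).reshape(-1,2)
    d=np.c_[u[:,0],-u[:,1],-np.ones(len(u))]@P[:3,:3].T
    return P[:3,3],d
def onplane(px,z,c):
    o,d=rays(px,c); return o+d*((z-o[2])/d[:,2])[:,None]
def proj(X,c):
    K,D,P=c
    q=(np.array(X,float).reshape(-1,3)-P[:3,3])@P[:3,:3]
    q=q*[1,-1,-1]
    return cv2.projectPoints(q,np.zeros(3),np.zeros(3),K,D)[0].reshape(-1,2)
def snap(n,f=None):
    c=cam(n); im=imaging.read_camera(n)[:,:,::-1].copy()
    if f: cv2.imwrite('pics/'+f,im)
    return im,c
def st():
    return telemetry.get_state()
E
python3 - <<'E'
from h import *
for n in("scene","top","wrist"):
    im,c=snap(n,n+'0.png'); np.set_printoptions(precision=3,suppress=True); print(n,c[0].tolist(),c[1],c[2].tolist())
s=st(); print(s)
E
```

```text
scene [[594.9129817477406, 0.0, 322.4104682323759], [0.0, 594.9129817477406, 239.10921373634855], [0.0, 0.0, 1.0]] [-0.067  0.     0.     0.     0.   ] [[0.0588362502763185, -0.47326198772176464, 0.8789547125029064, 1.454812696068345], [0.998245881961638, 0.022078454621341493, -0.05493360527186289, -0.07434417667503564], [0.006592025489474941, 0.8806450095351576, 0.4737308438140464, 0.5642735297137453], [0.0, 0.0, 0.0, 1.0]]
top [[509.9509412191572, 0.0, 324.9046968617244], [0.0, 509.9509412191572, 242.88855595678422], [0.0, 0.0, 1.0]] [0.051 0.    0.    0.    0.   ] [[0.010273735217634684, 0.9955948947716263, -0.09319472017959066, 0.36221540176549444], [-0.9998860338050941, 0.011259429152415715, 0.01005706998483543, 0.004450607619199658], [0.01106208688250444, 0.09308077545785702, 0.9955971070036151, 0.9873417695461402], [0.0, 0.0, 0.0, 1.0]]
wrist [[406.2467917362148, 0.0, 324.1892434478441], [0.0, 406.2467917362148, 234.86251279984293], [0.0, 0.0, 1.0]] [-0.076  0.     0.     0.     0.   ] [[0.3377708309816884, 0.9034025093323155, 0.2641491470173908, 0.2605976773763193], [-0.9412277057123729, 0.3245325876104156, 0.09364296865387448, -0.5168516417975196], [-0.0011277133334003451, -0.28025435895087036, 0.9599251129914637, 0.37330009842352996], [0.0, 0.0, 0.0, 1.0]]
{'clock': 0.15, 'joint_pos': array([-1.367,  0.314,  0.045,  1.304,  0.   ,  1.431]), 'qvel': array([ 0.001, -0.002,  0.003, -0.002, -0.001,  0.001]), 'tau': array([  0.002, -48.106,  29.882,   0.014,  -0.   ,  -0.   ]), 'tcp_pos': array([ 0.194, -0.541,  0.231]), 'orientation': array([-0.001,  0.985,  0.171,  0.   ]), 'wrist_force': array([0.105, 0.175, 0.122]), 'ft_torque': array([-0.002, -0.041, -0.005]), 'grip_force': 0.0, 'finger_gap': 0.08510939414120822}
```

View pics/top0.png

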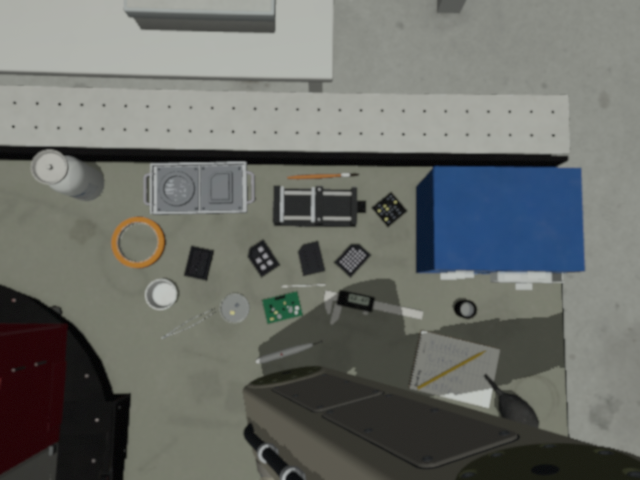

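View pics/scene0.png

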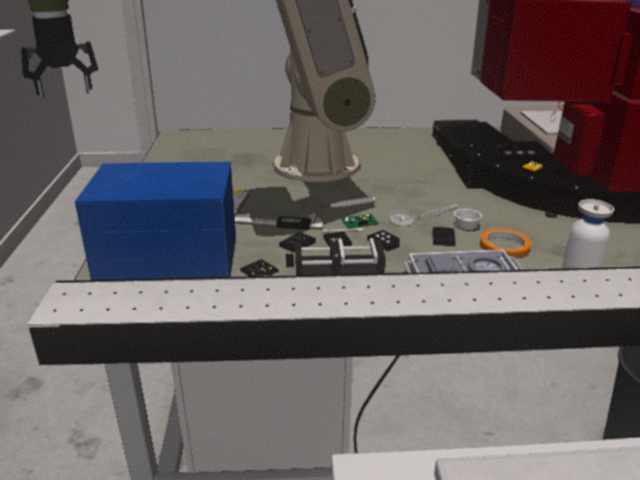

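```bash
cat >> h.py <<'E'
def blobs(im,c,z,thr=60,amin=150,amax=9000,fill=True):
    g=cv2.cvtColor(im,cv2.COLOR_BGR2GRAY)
    m=(g<thr).astype(np.uint8)*255
    m=cv2.morphologyEx(m,cv2.MORPH_CLOSE,np.ones((5,5),np.uint8))
    cs,_=cv2.findContours(m,cv2.RETR_EXTERNAL,cv2.CHAIN_APPROX_NONE)
    out=[]
    for k in cs:
        if not amin<cv2.contourArea(k)<amax: continue
        W=onplane(k.reshape(-1,2),z,c)[:,:2].astype(np.float32)*1000
        r=cv2.minAreaRect(W); out.append((k.reshape(-1,2).mean(0).round(),r,cv2.contourArea(W.reshape(-1,1,2))/(r[1][0]*r[1][1]+1e-9)))
    return out
E
python3 - <<'E'
from h import *
im=cv2.imread('pics/top0.png'); c=cam('top')
for b in blobs(im,c,0.010,thr=58): print(b)
print(onplane([(247,164),(146,164),(151,214),(245,214),(178,188),(222,188),(464,308)],0.02,c).round(3))
cv2.imwrite('pics/crop1.png',cv2.resize(im[150:330,130:500],None,fx=2.16,fy=2.16,interpolation=cv2.INTER_CUBIC))
E
```

```text
(array([264., 448.]), ((73.43804931640625, 102.90744018554688), (106.445068359375, 27.838857650756836), 43.39151382446289), 0.6719066947780348)
(array([465., 308.]), ((331.8457336425781, -271.97882080078125), (42.69895553588867, 33.0675048828125), 72.18433380126953), 0.7698584273501067)
(array([356., 301.]), ((343.62493896484375, -64.52653503417969), (70.97309875488281, 33.068870544433594), 78.14952850341797), 0.8615504738573829)
(array([199., 263.]), ((413.1999816894531, 234.77175903320312), (42.934059143066406, 56.61259841918945), 78.0695571899414), 0.9279385776674615)
(array([352., 259.]), ((424.8106994628906, -58.003177642822266), (41.126346588134766, 56.31945037841797), 48.05991744995117), 0.9160824349810371)
(array([311., 259.]), ((424.3262023925781, 22.038204193115234), (56.94356155395508, 40.043212890625), 13.604883193969727), 0.8987288570678635)
(array([262., 258.]), ((423.89691162109375, 114.8758773803711), (57.6686897277832, 40.6654167175293), 34.495914459228516), 0.9062655462205361)
(array([297., 205.]), ((526.79345703125, 49.39532470703125), (35.24845504760742, 46.50452423095703), 0.7407621741294861), 0.9968721628685973)
(array([389., 209.]), ((521.32275390625, -128.92092895507812), (47.80937194824219, 47.8056755065918), 40.645206451416016), 0.9233654643719607)
(array([314., 210.]), ((524.6376342773438, 5.776573181152344), (176.4003448486328, 73.85285186767578), 89.965087890625), 0.4425442230472032)
(array([304., 167.]), ((517.2632446289062, 71.797119140625), (1087.0279541015625, 230.9083709716797), 89.95650482177734), 0.1187652361826719)
[[ 0.604  0.146  0.02 ]
 [ 0.6    0.338  0.02 ]
 [ 0.504  0.325  0.02 ]
 [ 0.506  0.148  0.02 ]
 [ 0.555  0.276  0.02 ]
 [ 0.556  0.193  0.02 ]
 [ 0.333 -0.268  0.02 ]]
```

View pics/crop1.png

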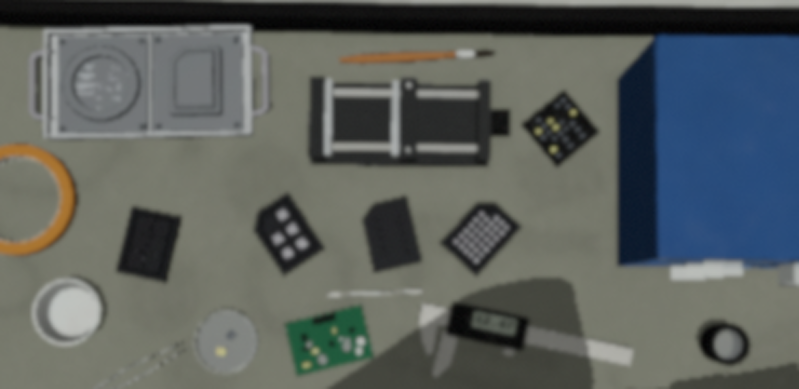

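```bash
cat >> h.py <<'E'
def plan(p,th,s=None):
    "target TCP p (m), tray yaw th: tool x points along th+pi, tool z down"
    s=s or st(); q=np.array(s['orientation']); Rm=R.from_quat(q,scalar_first=True)
    Rt=R.from_euler('z',th+np.pi)*R.from_euler('x',np.pi)
    d=Rm.inv().apply(np.array(p)-s['tcp_pos'])*1000
    w=(Rm.inv()*Rt).as_rotvec()
    print('shift',d.round(1),'turn',w.round(3))
E
python3 -c "
from h import *
plan([.325,-.272,.24],0)"
```

```text
shift [ 214.2 -209.    -9.1] turn [ 0.000e+00 -2.000e-03 -2.798e+00]
```

>>> step_arm(moves=[[[214,-209,-9],[0,0,-2.798],85],[[214,-209,-9],[0,0,-2.798],85],[[214,-209,-9],[0,0,-2.798],85],[[214,-209,-9],[0,0,-2.798],85],[[214,-209,-9],[0,0,-2.798],85],[[214,-209,-9],[0,0,-2.798],85],[[214,-209,-9],[0,0,-2.798],85],[[214,-209,-9],[0,0,-2.798],85]])

```text
clock: 0.82
tcp_pos: [0.3258, -0.2671, 0.2405]
orientation: [-0.001, 0.779, 0.627, 0.001]
wrist_force: [-0.6, 0.5, -0.3]
finger_gap: 0.0852
grip_force: 0.0
```

```bash
python3 -c "
from h import *
s=st();print(s['tcp_pos'],s['joint_pos'])
plan([.325,-.272,.24],0)"
```

```text
[ 0.32583025 -0.26712067  0.24049132] [-0.87905041  0.01360512 -0.29268541  1.26609455  0.00180255  0.90757465]
shift [-4.9  0.2  0.5] turn [ 0.002 -0.002 -1.787]
```

>>> step_arm(moves=[[[-5,0,0],[0,0,-1.787],85],[[-5,0,0],[0,0,-1.787],85],[[-5,0,0],[0,0,-1.787],85],[[-5,0,0],[0,0,-1.787],85],[[-5,0,0],[0,0,-1.787],85],[[-5,0,0],[0,0,-1.787],85],[[-5,0,0],[0,0,-1.787],85],[[-5,0,0],[0,0,-1.787],85]])

```text
clock: 1.48
tcp_pos: [0.3236, -0.2772, 0.2401]
orientation: [-0.0, 0.386, 0.923, 0.0]
wrist_force: [0.8, 0.7, 0.8]
finger_gap: 0.0851
grip_force: 0.0
```

```bash
python3 -c "
from h import *
plan([.325,-.272,.24],0)"
```

```text
shift [2.7 4.6 0.1] turn [ 0.    -0.    -0.792]
```

>>> step_arm(moves=[[[3,5,0],[0,0,-0.792],85],[[3,5,0],[0,0,-0.792],85],[[3,5,0],[0,0,-0.792],85],[[3,5,0],[0,0,-0.792],85],[[3,5,0],[0,0,-0.792],85],[[3,5,0],[0,0,-0.792],85],[[3,5,0],[0,0,-0.792],85],[[3,5,0],[0,0,-0.792],85]])

```text
clock: 2.15
tcp_pos: [0.3251, -0.2716, 0.2401]
orientation: [-0.0, 0.002, 1.0, 0.0]
wrist_force: [0.4, -0.5, 0.5]
finger_gap: 0.0849
grip_force: 0.0
```

```bash
python3 -c "
from h import *
s=st();print(s['tcp_pos'],s['joint_pos'],s['orientation'])
im,c=snap('wrist','w1.png')
print(proj([s['tcp_pos'],[.333,-.272,.036],[.333,-.272,0]],c))
for b in blobs(im,c,0.036,thr=50): print(b)"
```

```text
[ 0.32505368 -0.27155987  0.24008399] [-8.85931940e-01  1.73475625e-02 -2.89867157e-01  1.26401741e+00
 -8.14030356e-05 -8.81099823e-01] [-1.69705274e-04  2.41604710e-03  9.99997057e-01  1.42608701e-04]
[[323.46610936 308.42053467]
 [323.46936975 210.91624898]
 [323.54407952 202.55438049]]
(array([602., 289.]), ((411.9434814453125, -1.967306137084961), (59.58055877685547, 45.71662902832031), 13.567536354064941), 0.9289253847719766)
(array([530., 291.]), ((412.3006286621094, -75.940673828125), (45.85823059082031, 55.70954132080078), 48.14288330078125), 0.9346823170168105)
(array([540., 216.]), ((338.49835205078125, -78.00570678710938), (74.10395812988281, 30.517396926879883), 79.60045623779297), 0.8337262656625952)
(array([326., 209.]), ((330.6891784667969, -269.7607421875), (35.09218978881836, 39.29163360595703), 89.77313995361328), 0.773025231775637)
(array([589.,  98.]), ((234.15809631347656, -46.45550537109375), (45.489261627197266, 54.307151794433594), 20.084156036376953), 0.3342202096121533)
(array([625.,  16.]), ((170.776123046875, -25.745107650756836), (29.20282745361328, 31.83855628967285), 4.315718650817871), 0.5605962615028897)
(array([239.,  25.]), ((177.22276306152344, -334.960205078125), (92.77470397949219, 36.34909439086914), 58.3866081237793), 0.38444305289024017)
(array([124., 145.]), ((283.7160339355469, -442.8507995605469), (249.15921020507812, 2.442873954772949), 0.005494914948940277), 0.3628054681331094)
```

View pics/w1.png

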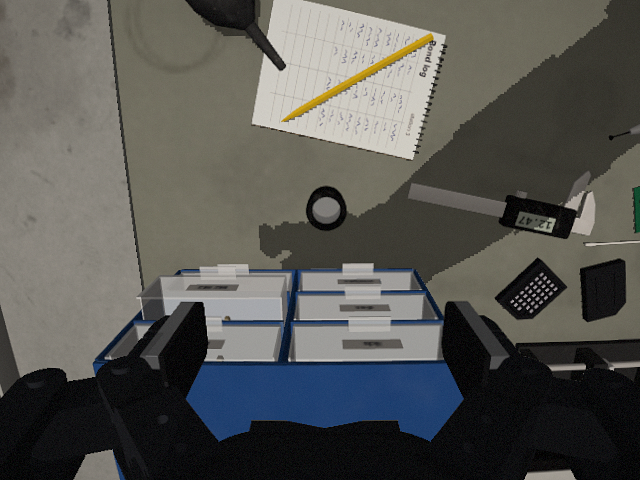

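>>> step_arm(moves=[[[-1,2,100],[0,0,-0.005],80],[[-1,2,100],[0,0,-0.005],80],[[-1,2,100],[0,0,-0.005],70],[[-1,2,200],[0,0,-0.005],60],[[-1,2,200],[0,0,-0.005],60],[[-1,2,200],[0,0,-0.005],60],[[-1,2,221],[0,0,-0.005],60],[[-1,2,221],[0,0,-0.005],60]])

```text
clock: 2.87
tcp_pos: [0.324, -0.2672, 0.0159]
orientation: [-0.002, 0.001, 1.0, 0.003]
wrist_force: [-0.6, 0.5, 0.6]
finger_gap: 0.06
grip_force: 0.0
```

>>> step_arm(moves=[[[0,0,0],[0,0,0],40],[[0,0,0],[0,0,0],30],[[0,0,0],[0,0,0],30],[[0,0,0],[0,0,0],30],[[0,0,0],[0,0,0],30],[[0,0,0],[0,0,0],30]], grip_force=40)

```text
clock: 3.37
tcp_pos: [0.3271, -0.2708, 0.0205]
orientation: [0.001, 0.0, 1.0, -0.001]
wrist_force: [0.1, 0.7, 7.1]
finger_gap: 0.0336
grip_force: 40.4
```

>>> step_arm(moves=[[[0,0,-40],[0,0,0],30],[[0,0,-80],[0,0,0],30],[[0,0,-120],[0,0,0],30],[[0,0,-160],[0,0,0],30],[[0,0,-200],[0,0,0],30],[[0,0,-225],[0,0,0],30],[[0,0,-225],[0,0,0],30]])

```text
clock: 3.95
tcp_pos: [0.3282, -0.2721, 0.2505]
orientation: [0.003, 0.0, 1.0, -0.004]
wrist_force: [0.9, -1.4, 0.1]
finger_gap: 0.0335
grip_force: 40.3
```

```bash
python3 -c "
from h import *
im,c=snap('wrist','w2.png')
plan([.50,.10,.24],0)"
```

```text
shift [-172.2  371.5    6.3] turn [-0.006  0.005 -0.001]
```

View pics/w2.png

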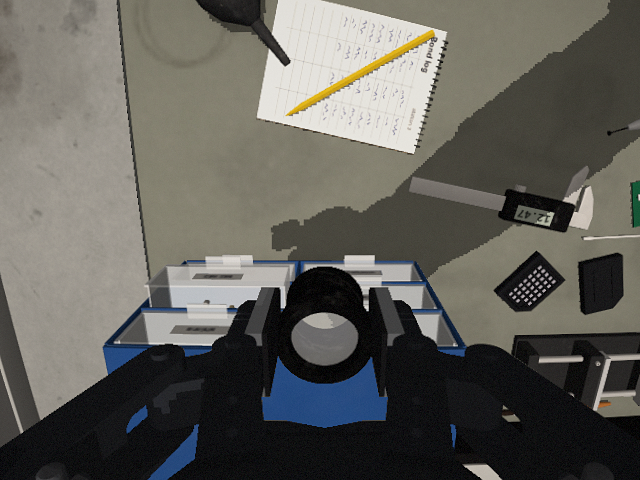

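>>> step_arm(moves=[[[-92,190,0],[-0.006,0.005,0],30],[[-92,190,0],[-0.006,0.005,0],30],[[-92,190,0],[-0.006,0.005,0],30],[[-202,507,0],[-0.006,0.005,0],30],[[-202,507,0],[-0.006,0.005,0],30],[[-202,507,0],[-0.006,0.005,0],30],[[-202,507,0],[-0.006,0.005,0],30],[[-202,507,0],[-0.006,0.005,0],30]])

```text
clock: 4.67
tcp_pos: [0.4533, 0.04, 0.2429]
orientation: [-0.003, 0.0, 1.0, 0.003]
wrist_force: [0.5, -1.2, -0.1]
finger_gap: 0.0339
grip_force: 40.3
```

```bash
python3 -c "
from h import *
plan([.53,.235,.25],0)"
```

```text
shift [-76.5 195.1  -6.4] turn [ 0.006 -0.007 -0.001]
```

>>> step_arm(moves=[[[-76,195,0],[0,0,0],30],[[-76,195,0],[0,0,0],30],[[-76,195,0],[0,0,0],30],[[-76,195,0],[0,0,0],30],[[-76,195,0],[0,0,0],30],[[-76,195,0],[0,0,0],30],[[-76,195,0],[0,0,0],30],[[-76,195,0],[0,0,0],30]])

```text
clock: 5.33
tcp_pos: [0.529, 0.2326, 0.2433]
orientation: [-0.004, -0.0, 1.0, 0.002]
wrist_force: [0.6, 0.1, -0.8]
finger_gap: 0.0337
grip_force: 40.3
```

```bash
python3 -c "
from h import *
s=st();print(s['tcp_pos'],s['joint_pos'].round(2),s['orientation'].round(4))
im,c=snap('wrist','w3.png')
print(proj([[.555,.276,.022],[.556,.193,.03]],c))"
```

```text
[0.52903972 0.2325764  0.24331021] [0.27 0.32 0.09 1.34 0.01 0.27] [-0.0041 -0.      1.      0.0023]
[[369.63869206 227.57893475]
 [279.45992444 230.90592839]]
```

View pics/w3.png

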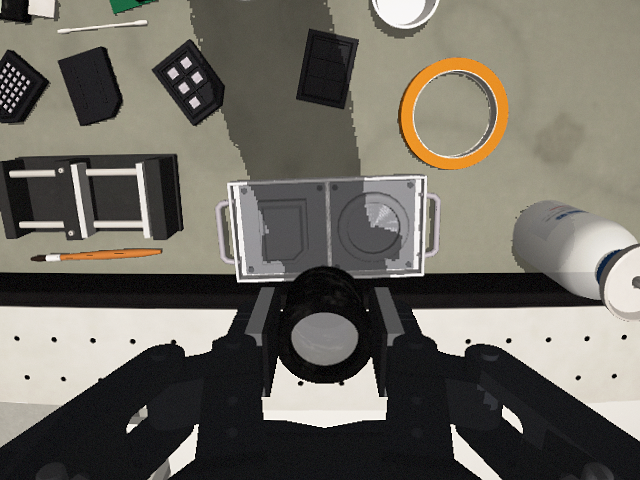

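```bash
python3 -c "
from h import *
im=cv2.imread('pics/w3.png')
cv2.imwrite('pics/w3c.png',cv2.resize(im[165:295,210:450],None,fx=3.3,fy=3.3,interpolation=cv2.INTER_CUBIC))"
```

```text
(no output)
```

View pics/w3c.png

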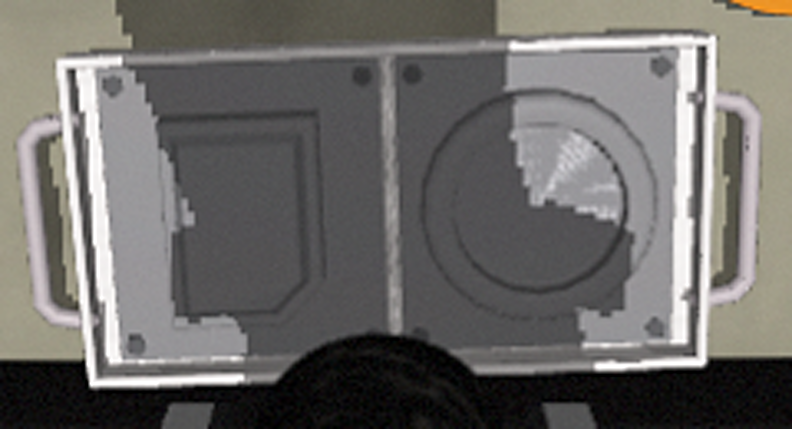

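Run:
```python
from h import *
K,D,P=cam('wrist'); c=(K,D,P)   # arm unmoved
f=lambda l,z: onplane(np.array(l)/3.3+[210,165],z,c)[:,:2].round(4)
k=f([(57,60),(714,35),(706,366),(93,387)],.024); print(k, k.mean(0))
for a,b in((0,1),(3,2),(0,3),(1,2)):
    d=k[b]-k[a]; print(np.linalg.norm(d),np.arctan2(d[1],d[0]))
print('well',f([(539,88),(539,320),(421,204),(657,204),(539,204)],.022))
print('field',f([(175,137),(304,137),(175,315),(304,280)],.030))
print('shoulder',f([(160,118),(319,112),(325,280)],.026))
```

```text
[[0.5134 0.1458]
 [0.5067 0.325 ]
 [0.6032 0.3292]
 [0.6093 0.1501]] [0.55815  0.237525]
0.1793252073747581 1.6081673126055123
0.17920385040506243 1.6048423508965703
0.09599635409743433 0.04480836062107288
0.09659135572089245 0.04349586548638727
well [[0.5217 0.2778]
 [0.5895 0.28  ]
 [0.5547 0.2456]
 [0.5548 0.3124]
 [0.5548 0.2789]]
field [[0.5337 0.1782]
 [0.5338 0.2133]
 [0.5849 0.1761]
 [0.5746 0.2127]]
shoulder [[0.5292 0.1737]
 [0.5276 0.2173]
 [0.5759 0.2184]]
```

>>> step_arm(moves=[[[-22,46,0],[0,0,0],30],[[-22,46,0],[0,0,0],30],[[-22,46,60],[0,0,0],30],[[-22,46,100],[0,0,0],30],[[-22,46,140],[0,0,0],30],[[-22,46,150],[0,0,0],30],[[-22,46,150],[0,0,0],30],[[-22,46,150],[0,0,0],30]])

```text
clock: 6.05
tcp_pos: [0.5503, 0.2779, 0.0945]
orientation: [-0.004, 0.001, 1.0, 0.002]
wrist_force: [0.0, -0.2, -0.6]
finger_gap: 0.0334
grip_force: 40.3
```

```bash
python3 -c "
from h import *
s=st();print(s['tcp_pos'],s['orientation'].round(4))
plan([.551,.279,.037],0)"
```

```text
[0.55026134 0.27791022 0.09452455] [-0.004   0.0012  1.      0.0024]
shift [-1.2  0.8 57.5] turn [ 0.005 -0.008 -0.002]
```

>>> step_arm(moves=[[[-1,1,25],[0.005,-0.008,0],30],[[-1,1,40],[0.005,-0.008,0],30],[[-1,1,50],[0.005,-0.008,0],30],[[-1,1,55],[0.005,-0.008,0],30],[[-1,1,57],[0.005,-0.008,0],30],[[-1,1,57],[0.005,-0.008,0],30]])

```text
clock: 6.55
tcp_pos: [0.553, 0.281, 0.0394]
orientation: [0.002, 0.001, 1.0, 0.001]
wrist_force: [-0.1, -0.1, -0.1]
finger_gap: 0.0335
grip_force: 40.3
```

```bash
python3 -c "
from h import *
s=st();print(s['tcp_pos'],s['orientation'].round(4),s['wrist_force'])"
```

```text
[0.55295077 0.28097738 0.0394301 ] [2.3e-03 6.0e-04 1.0e+00 7.0e-04] [-0.11367339 -0.06806912 -0.08276826]
```

>>> step_arm(moves=[[[0,0,2],[0,0,0],30],[[0,0,3],[0,0,0],30],[[0,0,4],[0,0,0],30],[[0,0,4],[0,0,0],30]])

```text
clock: 6.88
tcp_pos: [0.5526, 0.2811, 0.0347]
orientation: [0.002, 0.0, 1.0, 0.001]
wrist_force: [1.2, 0.7, 1.3]
finger_gap: 0.0336
grip_force: 40.4
```

>>> step_arm(moves=[[[0,0,1],[0,0,0],30],[[0,0,1],[0,0,0],30]])

```text
clock: 7.05
tcp_pos: [0.5527, 0.2812, 0.0346]
orientation: [0.002, 0.0, 1.0, 0.001]
wrist_force: [-1.3, -0.3, 6.6]
finger_gap: 0.0334
grip_force: 40.9
```

>>> step_arm(moves=[[[0,0,0],[0,0,0],45],[[0,0,0],[0,0,0],60],[[0,0,0],[0,0,0],60],[[0,0,-30],[0,0,0],60],[[0,0,-70],[0,0,0],70],[[0,0,-110],[0,0,0],70],[[0,0,-150],[0,0,0],70],[[0,0,-190],[0,0,0],70]])

```text
clock: 7.72
tcp_pos: [0.551, 0.2806, 0.2248]
orientation: [0.001, 0.0, 1.0, 0.0]
wrist_force: [0.9, 0.8, -0.0]
finger_gap: 0.0701
grip_force: 0.0
```

```bash
python3 -c "
from h import *
plan([.42,.09,.24],.3)"
```

```text
shift [ 130.8 -190.7  -15.7] turn [ 0.     0.002 -0.301]
```

>>> step_arm(moves=[[[136,-230,-15],[0,0,0],65],[[136,-230,-15],[0,0,0],65],[[136,-230,-15],[0,0,0],65],[[136,-230,-15],[0,0,0],65],[[136,-230,-15],[0,0,0],65],[[136,-230,-15],[0,0,0],65],[[136,-230,-15],[0,0,0],65],[[136,-230,-15],[0,0,0],65]])

```text
clock: 8.38
tcp_pos: [0.4132, 0.0485, 0.2379]
orientation: [0.001, 0.002, 1.0, 0.0]
wrist_force: [0.3, 0.1, -0.2]
finger_gap: 0.0652
grip_force: 0.0
```

>>> step_arm(moves=[[[0,0,0],[0,0,0],65],[[0,0,0],[0,0,0],65]])

```text
clock: 8.55
tcp_pos: [0.4158, 0.0511, 0.2377]
orientation: [0.002, 0.001, 1.0, 0.001]
wrist_force: [-0.5, 0.3, -0.9]
finger_gap: 0.0649
grip_force: 0.0
```

```bash
cat >> h.py <<'E'
def pent(im,c,z=.010,thr=50):
    "trays: bottom-of-side outline fit; prints centre(mm), long-axis angle, dims"
    for k,r,f in blobs(im,c,z,thr,amin=600,amax=6000):
        (x,y),(w,h),a=r
        if h>w: a-=90; w,h=h,w
        a=(a+90)%180-90
        if 48<w<70 and 36<h<58: print('px',k,'c',round(x,1),round(y,1),'dims',round(w,1),round(h,1),'th',round(np.radians(a),3),'fill',round(f,3))
E
python3 -c "
from h import *
s=st();print(s['tcp_pos'],s['orientation'].round(4))
im,c=snap('wrist','w4.png')
for t in (40,50,60): print(t);pent(im,c,thr=t)"
```

```text
[0.41576846 0.05111902 0.23767228] [1.9e-03 5.0e-04 1.0e+00 6.0e-04]
40
px [291. 204.] c 425.4 22.2 dims 60.2 43.9 th 0.242 fill 0.927
px [209. 205.] c 425.4 -57.4 dims 61.4 43.3 th -0.739 fill 0.936
px [391. 204.] c 424.3 114.8 dims 61.0 43.4 th 0.601 fill 0.934
px [518. 194.] c 414.0 233.5 dims 59.1 47.4 th -0.206 fill 0.952
50
px [291. 204.] c 425.3 22.2 dims 60.7 44.0 th 0.235 fill 0.928
px [209. 204.] c 425.4 -57.4 dims 61.8 43.7 th -0.74 fill 0.935
px [391. 204.] c 424.4 114.7 dims 61.0 43.5 th 0.603 fill 0.936
px [518. 193.] c 413.9 233.4 dims 59.7 47.6 th -0.206 fill 0.946
px [351. 101.] c 332.1 74.7 dims 67.8 46.4 th -1.323 fill 0.962
60
px [320. 312.] c 535.5 47.1 dims 56.7 41.6 th 1.57 fill 0.959
px [291. 204.] c 425.3 22.3 dims 60.6 44.7 th 0.243 fill 0.929
px [208. 205.] c 425.5 -57.4 dims 62.0 43.7 th -0.739 fill 0.937
px [391. 204.] c 424.3 114.7 dims 61.9 43.8 th 0.608 fill 0.933
px [517. 194.] c 413.9 233.5 dims 59.8 47.6 th -0.205 fill 0.951
px [351. 101.] c 331.9 74.5 dims 68.5 47.5 th -1.316 fill 0.956
```

View pics/w4.png

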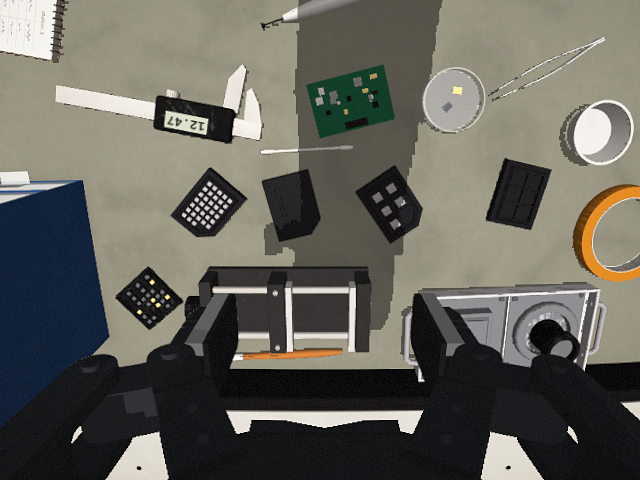

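Run:
```python
from h import *
im=cv2.imread('pics/w4.png'); c=cam('wrist')
g=cv2.cvtColor(im,cv2.COLOR_BGR2GRAY)
for n,(u,v) in dict(large=(391,204),small=(209,205),cover=(291,204)).items():
    m=(g<45).astype(np.uint8)*255; m=cv2.morphologyEx(m,cv2.MORPH_CLOSE,np.ones((5,5),np.uint8))
    cs,_=cv2.findContours(m,cv2.RETR_EXTERNAL,cv2.CHAIN_APPROX_NONE)
    k=[q for q in cs if cv2.contourArea(q)>600 and cv2.pointPolygonTest(q,(u,v),False)>=0][0]
    W=(onplane(k.reshape(-1,2),.01,c)[:,:2]*1000).astype(np.float32).reshape(-1,1,2)
    a=cv2.approxPolyDP(cv2.convexHull(W),3.0,True).reshape(-1,2)
    print(n)
    for i in range(len(a)):
        d=a[(i+1)%len(a)]-a[i]; print(a[i].round(1),'len',np.linalg.norm(d).round(1),'ang',np.arctan2(d[1],d[0]).round(3))
```

```text
large
[388.1 114.3] len 40.4 ang -0.963
[411.2  81.1] len 60.2 ang 0.613
[460.4 115.8] len 29.3 ang 2.184
[443.6 139.7] len 13.9 ang 2.931
[430.  142.6] len 50.6 ang -2.547
small
[389.7 -51.5] len 60.6 ang -0.758
[433.8 -93.2] len 31.1 ang 0.842
[454.5 -70. ] len 16.6 ang 1.631
[453.5 -53.4] len 48.5 ang 2.402
[417.7 -20.8] len 41.6 ang -2.308
cover
[391.   36.2] len 42.8 ang -1.313
[401.9  -5.2] len 59.2 ang 0.237
[459.5   8.7] len 31.7 ang 1.825
[451.5  39.3] len 14.8 ang 2.602
[438.8  46.9] len 49.0 ang -2.92
```

```bash
python3 -c "
from h import *
plan([.425,.1155,.05],.603)"
```

```text
shift [ -8.5  63.9 187.6] turn [ 0.     0.004 -0.603]
```

>>> step_arm(moves=[[[-8,64,100],[0,0.004,-0.603],65],[[-8,64,100],[0,0.004,-0.603],65],[[-8,64,100],[0,0.004,-0.603],65],[[-8,64,188],[0,0.004,-0.603],65],[[-8,64,188],[0,0.004,-0.603],65],[[-8,64,188],[0,0.004,-0.603],65],[[-8,64,188],[0,0.004,-0.603],65],[[-8,64,188],[0,0.004,-0.603],65]])

```text
clock: 9.27
tcp_pos: [0.4246, 0.1156, 0.0506]
orientation: [-0.0, -0.296, 0.955, 0.0]
wrist_force: [-0.2, -0.9, 0.8]
finger_gap: 0.0649
grip_force: 0.0
```

```bash
python3 -c "
from h import *
s=st();print(s['tcp_pos'],s['qvel'].round(3))
im,c=snap('wrist','w5.png')
pent(im,c,thr=45)
plan([.425,.1155,.002],.603)"
```

```text
[0.42464557 0.11562021 0.05057331] [-0.01  -0.037  0.032 -0.002 -0.001 -0.01 ]
shift [ 0.7  0.5 49.5] turn [-0.001  0.002 -0.002]
```

View pics/w5.png

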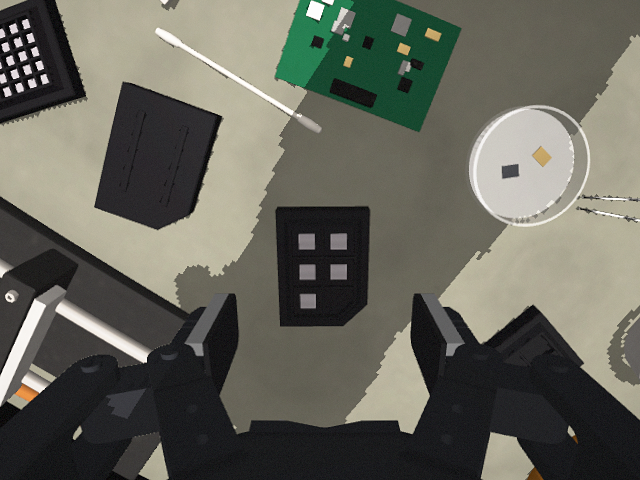

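```bash
python3 -c "
from h import *
c=cam('wrist'); s=st(); Rm=R.from_quat(s['orientation'],scalar_first=True)
for z in(0,.01): print(Rm.inv().apply(onplane([(322,207),(310,326),(276,210),(369,210)],z,c)-s['tcp_pos']).round(4)[:,:2].tolist())
"
```

```text
[[0.0287, -0.0008], [-0.0363, -0.0073], [0.0272, -0.0233], [0.0273, 0.0222]]
[[0.0309, -0.0007], [-0.0308, -0.0069], [0.0295, -0.0221], [0.0295, 0.0211]]
```

>>> step_arm(moves=[[[0,0,30],[0,0,0],65],[[0,0,45],[0,0,0],65],[[0,0,48],[0,0,0],65],[[0,0,48],[0,0,0],65],[[0,0,48],[0,0,0],55],[[0,0,48],[0,0,0],40],[[0,0,48],[0,0,0],35],[[0,0,48],[0,0,0],35]])

```text
clock: 9.98
tcp_pos: [0.4257, 0.1151, 0.0038]
orientation: [0.001, -0.296, 0.955, -0.0]
wrist_force: [-1.2, -1.4, 7.6]
finger_gap: 0.0423
grip_force: 39.5
```

>>> step_arm(moves=[[[0,0,0],[0,0,0],35],[[0,0,0],[0,0,0],35],[[0,0,0],[0,0,0],35]])

```text
clock: 10.23
tcp_pos: [0.4257, 0.1151, 0.0038]
orientation: [0.001, -0.296, 0.955, -0.0]
wrist_force: [-1.5, -0.4, 8.0]
finger_gap: 0.0426
grip_force: 39.5
```

>>> step_arm(moves=[[[0,0,-40],[0,0,0],35],[[0,0,-80],[0,0,0],35],[[0,0,-100],[0,0,0],35],[[0,0,-100],[0,0,0],35]])

```text
clock: 10.57
tcp_pos: [0.4282, 0.1155, 0.1076]
orientation: [0.005, -0.296, 0.955, -0.001]
wrist_force: [0.1, -0.1, 0.2]
finger_gap: 0.0424
grip_force: 41.5
```

```bash
python3 -c "
from h import *
s=st();print(s['tcp_pos'],s['finger_gap'],s['grip_force'])
plan([.559,.1955,.1],.04)"
```

```text
[0.42823923 0.1154531  0.10763003] 0.04241449206597886 41.50761365890503
shift [-153.   -8.    9.] turn [-0.003  0.01   0.562]
```

>>> step_arm(moves=[[[-153,-8,5],[-0.003,0.01,0.562],35],[[-153,-8,5],[-0.003,0.01,0.562],35],[[-153,-8,5],[-0.003,0.01,0.562],35],[[-153,-8,5],[-0.003,0.01,0.562],35],[[-153,-8,5],[-0.003,0.01,0.562],35],[[-153,-8,5],[-0.003,0.01,0.562],35],[[-153,-8,5],[-0.003,0.01,0.562],35]])

```text
clock: 11.15
tcp_pos: [0.5539, 0.195, 0.0961]
orientation: [-0.006, -0.021, 1.0, -0.0]
wrist_force: [0.0, -0.4, 0.0]
finger_gap: 0.042
grip_force: 41.5
```

```bash
python3 -c "
from h import *
plan([.559,.1955,.055],.04)
im,c=snap('wrist','w6.png')
"
```

```text
shift [-5.6  0.3 41. ] turn [-0.    -0.013  0.002]
```

View pics/w6.png

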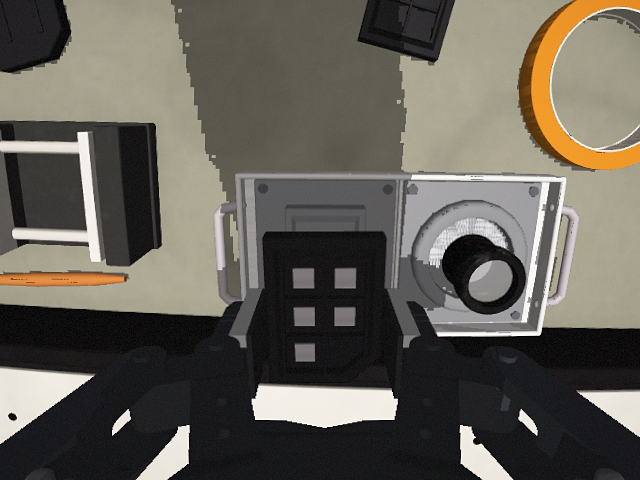

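>>> step_arm(moves=[[[-5,0,20],[0,-0.013,0],35],[[-5,0,41],[0,-0.013,0],35],[[-5,0,41],[0,-0.013,0],35],[[-5,0,41],[0,-0.013,0],35],[[-5,0,41],[0,-0.013,0],35]])

```text
clock: 11.62
tcp_pos: [0.5589, 0.1951, 0.0566]
orientation: [0.001, -0.02, 1.0, 0.0]
wrist_force: [0.5, -0.3, -0.6]
finger_gap: 0.0424
grip_force: 41.5
```

```bash
python3 -c "
from h import *
s=st();print(s['tcp_pos'],s['wrist_force'],s['qvel'].round(3))
plan([.559,.1955,.030],.04)
"
```

```text
[0.55893532 0.19505652 0.05659155] [ 0.4680741  -0.29513333 -0.56983552] [ 0.001 -0.007  0.021 -0.004 -0.     0.003]
shift [-0.   0.4 26.6] turn [-0.     0.002  0.   ]
```

>>> step_arm(moves=[[[0,0,10],[0,0.002,0],35],[[0,0,18],[0,0.002,0],35],[[0,0,21],[0,0.002,0],35],[[0,0,23],[0,0.002,0],35],[[0,0,24],[0,0.002,0],35],[[0,0,25],[0,0.002,0],35],[[0,0,25],[0,0.002,0],35]])

```text
clock: 12.2
tcp_pos: [0.5592, 0.1953, 0.0304]
orientation: [-0.0, -0.02, 1.0, -0.0]
wrist_force: [-0.8, 0.8, -0.6]
finger_gap: 0.0426
grip_force: 41.5
```

>>> step_arm(moves=[[[0,0,1],[0,0,0],35],[[0,0,2],[0,0,0],35],[[0,0,2],[0,0,0],35]])

```text
clock: 12.45
tcp_pos: [0.5594, 0.1954, 0.0298]
orientation: [0.001, -0.02, 1.0, -0.0]
wrist_force: [-2.0, -0.0, 6.8]
finger_gap: 0.0424
grip_force: 42.3
```

>>> step_arm(moves=[[[0,0,0],[0,0,0],50],[[0,0,0],[0,0,0],60],[[0,0,0],[0,0,0],60],[[0,0,-20],[0,0,0],60],[[0,0,-60],[0,0,0],60],[[0,0,-80],[0,0,0],60],[[0,0,-80],[0,0,0],60]])

```text
clock: 13.03
tcp_pos: [0.5626, 0.196, 0.1138]
orientation: [0.004, -0.02, 1.0, 0.001]
wrist_force: [0.5, 0.1, 0.4]
finger_gap: 0.0599
grip_force: 0.0
```

```bash
python3 -c "
from h import *
s=st();print(s['tcp_pos'])
im,c=snap('wrist','w7.png')
plan([.43,-.0,.24],-.3)
plan([.426,-.0585,.12],-.742)
"
```

```text
[0.56256957 0.19604761 0.1137571 ]
shift [ 138.4 -190.2 -129.6] turn [0.002 0.006 0.34 ]
shift [ 145.5 -248.6   -9.7] turn [0.003 0.005 0.782]
```

View pics/w7.png

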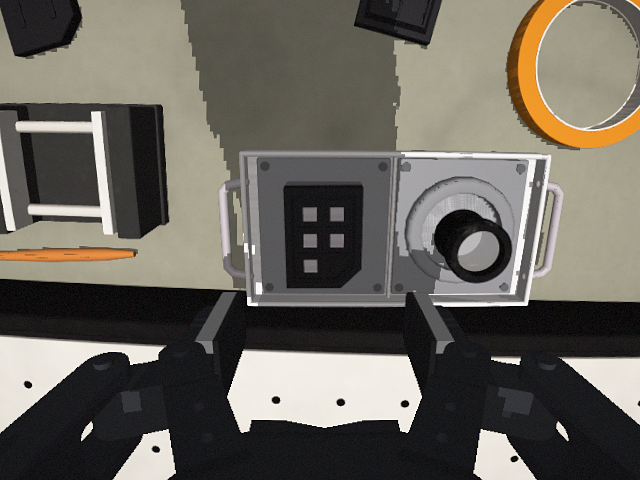

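>>> step_arm(moves=[[[145,-249,-30],[0,0.005,0.78],60],[[145,-249,-30],[0,0.005,0.78],60],[[145,-249,-30],[0,0.005,0.78],60],[[145,-249,-30],[0,0.005,0.78],60],[[145,-249,-30],[0,0.005,0.78],60],[[145,-249,-30],[0,0.005,0.78],60],[[145,-249,-30],[0,0.005,0.78],60],[[145,-249,-30],[0,0.005,0.78],60]])

```text
clock: 13.75
tcp_pos: [0.421, -0.0639, 0.138]
orientation: [-0.003, 0.366, 0.931, -0.001]
wrist_force: [0.7, 0.3, -0.8]
finger_gap: 0.0599
grip_force: 0.0
```

```bash
python3 -c "
from h import *
im=cv2.imread('pics/w7.png')
plan([.426,-.0585,.05],-.742)
"
```

```text
shift [-0.4  7.8 87.9] turn [-0.005 -0.005 -0.007]
```

>>> step_arm(moves=[[[0,6,60],[-0.005,-0.005,-0.007],60],[[0,6,80],[-0.005,-0.005,-0.007],60],[[0,6,88],[-0.005,-0.005,-0.007],60],[[0,6,88],[-0.005,-0.005,-0.007],60],[[0,6,88],[-0.005,-0.005,-0.007],60]])

```text
clock: 14.17
tcp_pos: [0.4274, -0.0543, 0.0504]
orientation: [-0.0, 0.358, 0.934, 0.001]
wrist_force: [-0.5, 0.2, 0.3]
finger_gap: 0.0601
grip_force: 0.0
```

```bash
python3 -c "
from h import *
im,c=snap('wrist','w8.png'); s=st(); print(s['tcp_pos'])
plan([.426,-.0585,.002],-.742)
g=cv2.cvtColor(im,cv2.COLOR_BGR2GRAY)
print([np.flatnonzero(g[r]<45)[[0,-1]] if (g[r]<45).any() else 0 for r in (215,)])
for r in (220,250):
    x=np.flatnonzero(g[r,230:420]<45)+230; print(r,x[0],x[-1])
for u in (300,320):
    x=np.flatnonzero(g[150:345,u]<45)+150; print(u,x[0],x[-1])
"
```

```text
[ 0.4286311  -0.05465814  0.05144049]
shift [-0.6 -4.8 49.4] turn [0.003 0.001 0.01 ]
[array([137, 576])]
220 270 362
250 271 361
300 211 329
320 211 329
```

View pics/w8.png

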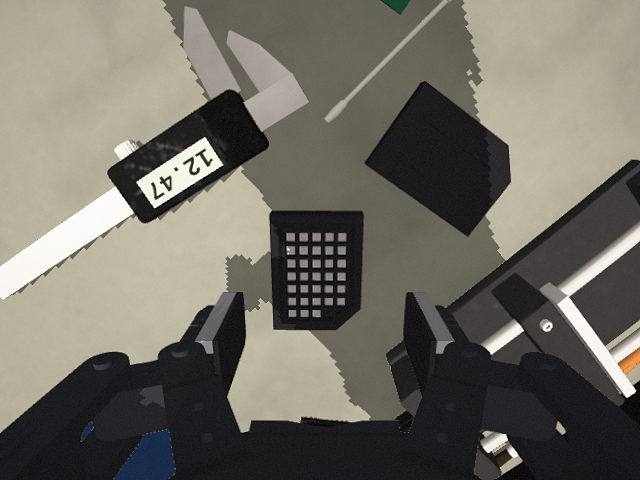

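>>> step_arm(moves=[[[-2.5,-3.5,30],[0,0,0],60],[[-2.5,-3.5,45],[0,0,0],60],[[-2.5,-3.5,49],[0,0,0],60],[[-2.5,-3.5,49],[0,0,0],60],[[-2.5,-3.5,49],[0,0,0],50],[[-2.5,-3.5,49],[0,0,0],40],[[-2.5,-3.5,49],[0,0,0],35],[[-2.5,-3.5,49],[0,0,0],35]])

```text
clock: 14.88
tcp_pos: [0.429, -0.0592, 0.0033]
orientation: [0.002, 0.358, 0.934, 0.001]
wrist_force: [-1.2, 0.6, 5.7]
finger_gap: 0.0421
grip_force: 40.2
```

>>> step_arm(moves=[[[0,0,0],[0,0,0],35],[[0,0,0],[0,0,0],35],[[0,0,0],[0,0,0],35]])

```text
clock: 15.13
tcp_pos: [0.429, -0.0593, 0.0034]
orientation: [0.002, 0.358, 0.934, 0.001]
wrist_force: [-0.5, 0.8, 6.0]
finger_gap: 0.0422
grip_force: 40.2
```

>>> step_arm(moves=[[[0,0,-40],[0,0,0],35],[[0,0,-80],[0,0,0],35],[[0,0,-120],[0,0,0],35],[[0,0,-120],[0,0,0],35]])

```text
clock: 15.47
tcp_pos: [0.4323, -0.0606, 0.1298]
orientation: [0.008, 0.358, 0.934, 0.002]
wrist_force: [1.2, -0.1, -0.4]
finger_gap: 0.0424
grip_force: 41.4
```

```bash
python3 -c "
from h import *
plan([.5595,.1955,.12],.04)
"
```

```text
shift [ 76.8 275.5  11.2] turn [ 0.003  0.016 -0.772]
```

>>> step_arm(moves=[[[77,276,8],[0.003,0.016,-0.772],35],[[77,276,8],[0.003,0.016,-0.772],35],[[77,276,8],[0.003,0.016,-0.772],35],[[77,276,8],[0.003,0.016,-0.772],35],[[77,276,8],[0.003,0.016,-0.772],35],[[77,276,8],[0.003,0.016,-0.772],35],[[77,276,8],[0.003,0.016,-0.772],35],[[77,276,8],[0.003,0.016,-0.772],35]])

```text
clock: 16.13
tcp_pos: [0.5579, 0.2034, 0.1151]
orientation: [-0.004, -0.023, 1.0, 0.004]
wrist_force: [2.5, -0.4, -0.9]
finger_gap: 0.0422
grip_force: 41.4
```

```bash
python3 -c "
from h import *
plan([.5595,.1955,.065],.04)
"
```

```text
shift [-1.6 -8.3 50. ] turn [ 0.008 -0.008  0.006]
```

>>> step_arm(moves=[[[0,0,20],[0,0,0],35],[[0,0,40],[0,0,0],35],[[0,0,48],[0,0,0],35],[[0,0,48],[0,0,0],35],[[0,0,48],[0,0,0],35],[[0,0,48],[0,0,0],35]])

```text
clock: 16.63
tcp_pos: [0.5549, 0.1975, 0.0678]
orientation: [-0.006, -0.019, 1.0, 0.003]
wrist_force: [-0.1, -0.3, -0.7]
finger_gap: 0.0424
grip_force: 41.4
```

```bash
python3 -c "
from h import *
plan([.5595,.1955,.0394],.04); print(st()['tcp_pos'])
im,c=snap('wrist','w9.png')
"
```

```text
shift [-4.9 -2.4 28.3] turn [ 0.005 -0.011 -0.001]
[0.55485988 0.19754515 0.06775502]
```

View pics/w9.png

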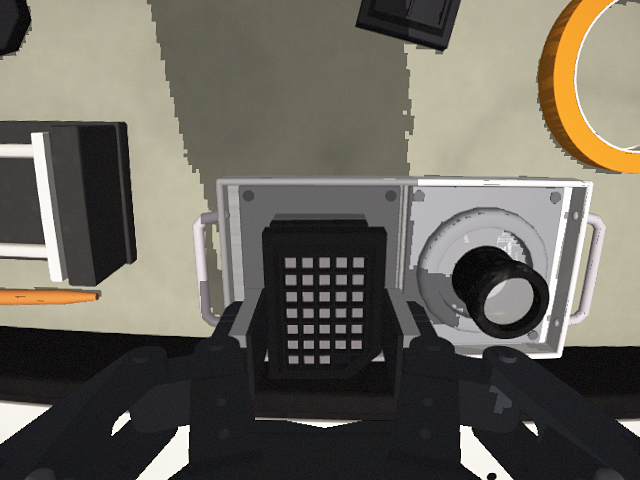

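>>> step_arm(moves=[[[-5,-2,3],[0.005,-0.011,0],35],[[-5,-2,10],[0.005,-0.011,0],35],[[-5,-2,15],[0.005,-0.011,0],35],[[-5,-2,15],[0.005,-0.011,0],35],[[-5,-2,15],[0.005,-0.011,0],35]])

```text
clock: 17.1
tcp_pos: [0.5582, 0.1958, 0.0506]
orientation: [-0.002, -0.02, 1.0, -0.0]
wrist_force: [0.5, 0.1, -1.0]
finger_gap: 0.0421
grip_force: 41.4
```

```bash
python3 -c "
from h import *
plan([.560,.1955,.0394],.04); print(st()['tcp_pos'])
"
```

```text
shift [-1.8 -0.4 11.1] turn [-0.    -0.004 -0.001]
[0.55822104 0.19582676 0.05055293]
```

>>> step_arm(moves=[[[-1,0,3],[0,-0.004,0],35],[[-1.5,0,6],[0,-0.004,0],35],[[-1.5,0,8],[0,-0.004,0],35],[[-1.5,0,9],[0,-0.004,0],35],[[-1.5,0,10],[0,-0.004,0],35],[[-1.5,0,10],[0,-0.004,0],35]])

```text
clock: 17.6
tcp_pos: [0.5602, 0.1961, 0.041]
orientation: [0.001, -0.02, 1.0, -0.0]
wrist_force: [-0.7, -0.5, -1.0]
finger_gap: 0.0424
grip_force: 41.4
```

>>> step_arm(moves=[[[0,0,1],[0,0,0],35],[[0,0,1.5],[0,0,0],35],[[0,0,1.5],[0,0,0],35]])

```text
clock: 17.85
tcp_pos: [0.5604, 0.1961, 0.0397]
orientation: [0.001, -0.02, 1.0, -0.0]
wrist_force: [-0.7, -1.0, -1.1]
finger_gap: 0.0423
grip_force: 41.4
```

>>> step_arm(moves=[[[0,0,1],[0,0,0],35],[[0,0,1.5],[0,0,0],35],[[0,0,1.5],[0,0,0],35]])

```text
clock: 18.1
tcp_pos: [0.5605, 0.1961, 0.0394]
orientation: [0.001, -0.02, 1.0, 0.0]
wrist_force: [-3.6, -0.8, 7.2]
finger_gap: 0.0423
grip_force: 42.2
```

Contact exactly at home height. Release and go for the cover.

>>> step_arm(moves=[[[0,0,0],[0,0,0],50],[[0,0,0],[0,0,0],60],[[0,0,0],[0,0,0],60],[[0,0,-20],[0,0,0],60],[[0,0,-60],[0,0,0],60],[[0,0,-80],[0,0,0],60],[[0,0,-80],[0,0,0],60]])

```text
clock: 18.68
tcp_pos: [0.5636, 0.1968, 0.1235]
orientation: [0.005, -0.02, 1.0, 0.001]
wrist_force: [0.5, 0.3, 0.1]
finger_gap: 0.0598
grip_force: 0.0
```

```bash
python3 -c "
from h import *
im,c=snap('wrist','w10.png')
plan([.426,.022,.12],.24)
"
```

```text
shift [ 143.2 -169.1   -0.2] turn [ 0.     0.008 -0.201]
```

View pics/w10.png

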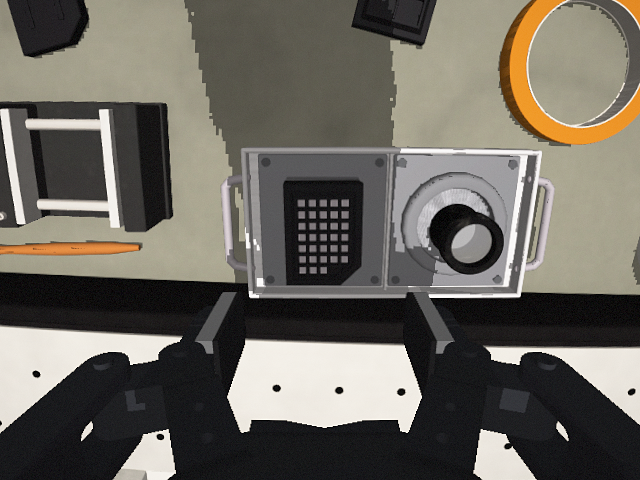

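>>> step_arm(moves=[[[143,-169,0],[0,0.008,-0.2],60],[[143,-169,0],[0,0.008,-0.2],60],[[143,-169,0],[0,0.008,-0.2],60],[[143,-169,0],[0,0.008,-0.2],60],[[143,-169,0],[0,0.008,-0.2],60],[[143,-169,0],[0,0.008,-0.2],60],[[143,-169,70],[0,0.008,-0.2],60],[[143,-169,70],[0,0.008,-0.2],60]])

```text
clock: 19.4
tcp_pos: [0.4236, 0.0205, 0.0468]
orientation: [-0.002, -0.118, 0.993, -0.0]
wrist_force: [-0.3, 0.4, -1.6]
finger_gap: 0.0598
grip_force: 0.0
```

>>> step_arm(moves=[[[0,0,0],[0,0,0],60],[[0,0,0],[0,0,0],60],[[0,0,0],[0,0,0],60]])

```text
clock: 19.65
tcp_pos: [0.4243, 0.0217, 0.0484]
orientation: [-0.003, -0.119, 0.993, -0.0]
wrist_force: [-0.4, -0.3, -0.5]
finger_gap: 0.06
grip_force: 0.0
```

```bash
cat > m.py <<'E'
from h import *
im,c=snap('wrist'); s=st(); print(s['tcp_pos'])
plan([.426,.022,.002],.24)
g=cv2.cvtColor(im,cv2.COLOR_BGR2GRAY)
for r in (220,235,250,270,290):
    x=np.flatnonzero(g[r,235:410]<50)+235; print(r,x[0],x[-1])
for u in (300,310,320):
    x=np.flatnonzero(g[150:345,u]<50)+150; print(u,x[0],x[-1])
E
python3 m.py
```

```text
[0.42514322 0.02166234 0.04900963]
shift [-1.1  0.1 47. ] turn [-0.    -0.005 -0.   ]
220 277 370
235 277 370
250 278 369
270 278 369
290 279 368
300 211 331
310 211 331
320 211 331
```

>>> step_arm(moves=[[[-2.5,0,30],[0,-0.005,0],60],[[-2.5,0,43],[0,-0.005,0],60],[[-2.5,0,47],[0,-0.005,0],60],[[-2.5,0,47],[0,-0.005,0],60],[[-2.5,0,47],[0,-0.005,0],50],[[-2.5,0,47],[0,-0.005,0],40],[[-2.5,0,47],[0,-0.005,0],35],[[-2.5,0,47],[0,-0.005,0],35]])

```text
clock: 20.37
tcp_pos: [0.4276, 0.0221, 0.0025]
orientation: [0.001, -0.119, 0.993, -0.0]
wrist_force: [-1.5, 0.7, 6.5]
finger_gap: 0.0429
grip_force: 40.6
```

>>> step_arm(moves=[[[0,0,0],[0,0,0],35],[[0,0,0],[0,0,0],35],[[0,0,0],[0,0,0],35]])

```text
clock: 20.62
tcp_pos: [0.4276, 0.0221, 0.0025]
orientation: [0.001, -0.119, 0.993, -0.0]
wrist_force: [-0.6, 0.5, 6.0]
finger_gap: 0.042
grip_force: 40.6
```

>>> step_arm(moves=[[[0,0,-40],[0,0,0],35],[[0,0,-80],[0,0,0],35],[[0,0,-120],[0,0,0],35],[[0,0,-120],[0,0,0],35],[[0,0,-120],[0,0,0],35]])

```text
clock: 21.03
tcp_pos: [0.4292, 0.0218, 0.1244]
orientation: [0.003, -0.119, 0.993, -0.001]
wrist_force: [0.3, -0.7, -0.9]
finger_gap: 0.0427
grip_force: 41.4
```

```bash
python3 -c "
from h import *
plan([.560,.1957,.12],.04)
"
```

```text
shift [-168.3  138.     5.1] turn [-0.002  0.006  0.199]
```

Tray bottom = TCP − 2.5 mm; home TCP z = 0.0485.

>>> step_arm(moves=[[[-168,138,4],[-0.002,0.006,0.199],35],[[-168,138,4],[-0.002,0.006,0.199],35],[[-168,138,4],[-0.002,0.006,0.199],35],[[-168,138,4],[-0.002,0.006,0.199],35],[[-168,138,4],[-0.002,0.006,0.199],35],[[-168,138,4],[-0.002,0.006,0.199],35],[[-168,138,25],[-0.002,0.006,0.199],35],[[-168,138,45],[-0.002,0.006,0.199],35]])

```text
clock: 21.7
tcp_pos: [0.5577, 0.1975, 0.0748]
orientation: [-0.003, -0.021, 1.0, 0.001]
wrist_force: [-0.6, 0.1, -0.3]
finger_gap: 0.0424
grip_force: 41.3
```

>>> step_arm(moves=[[[0,0,0],[0,0,0],35],[[0,0,0],[0,0,0],35],[[0,0,0],[0,0,0],35],[[0,0,0],[0,0,0],35]])

```text
clock: 22.03
tcp_pos: [0.5575, 0.1958, 0.077]
orientation: [-0.003, -0.02, 1.0, 0.001]
wrist_force: [-0.8, -1.1, 0.0]
finger_gap: 0.0425
grip_force: 41.3
```

```bash
python3 -c "
from h import *
plan([.560,.1957,.0485],.04); print(st()['tcp_pos'])
"
```

```text
shift [-2.7 -0.3 28.4] turn [ 0.002 -0.006 -0.   ]
[0.55749377 0.19584824 0.07695489]
```

>>> step_arm(moves=[[[-2.5,0,8],[0.002,-0.006,0],35],[[-2.5,0,15],[0.002,-0.006,0],35],[[-2.5,0,19],[0.002,-0.006,0],35],[[-2.5,0,19],[0.002,-0.006,0],35],[[-2.5,0,19],[0.002,-0.006,0],35]])

```text
clock: 22.45
tcp_pos: [0.5587, 0.196, 0.0563]
orientation: [-0.001, -0.02, 1.0, -0.0]
wrist_force: [-1.0, 0.7, -0.4]
finger_gap: 0.0424
grip_force: 41.3
```

```bash
python3 -c "
from h import *
plan([.560,.1957,.0485],.04); print(st()['tcp_pos'])
"
```

```text
shift [-1.3 -0.3  7.8] turn [-0.001 -0.002  0.   ]
[0.55873543 0.19595162 0.05634436]
```

>>> step_arm(moves=[[[-1,0,3],[0,-0.002,0],35],[[-1,0,5],[0,-0.002,0],35],[[-1,0,6],[0,-0.002,0],35],[[-1,0,7],[0,-0.002,0],35],[[-1,0,7],[0,-0.002,0],35]])

```text
clock: 22.87
tcp_pos: [0.5601, 0.1962, 0.0496]
orientation: [0.0, -0.02, 1.0, -0.0]
wrist_force: [-0.1, 0.6, -0.8]
finger_gap: 0.0424
grip_force: 41.3
```

>>> step_arm(moves=[[[0,0,1],[0,0,0],35],[[0,0,1.5],[0,0,0],35],[[0,0,1.5],[0,0,0],35]])

```text
clock: 23.12
tcp_pos: [0.5603, 0.1962, 0.0486]
orientation: [0.001, -0.02, 1.0, -0.0]
wrist_force: [-0.3, -0.6, 1.7]
finger_gap: 0.0423
grip_force: 41.5
```

>>> step_arm(moves=[[[0,0,0.7],[0,0,0],35],[[0,0,1],[0,0,0],35],[[0,0,1],[0,0,0],35]])

```text
clock: 23.37
tcp_pos: [0.5604, 0.1962, 0.0485]
orientation: [0.001, -0.02, 1.0, -0.0]
wrist_force: [-2.1, -0.3, 7.4]
finger_gap: 0.0428
grip_force: 42.2
```

>>> step_arm(moves=[[[0,0,0],[0,0,0],50],[[0,0,0],[0,0,0],60],[[0,0,0],[0,0,0],60],[[0,0,-20],[0,0,0],60],[[0,0,-60],[0,0,0],60],[[0,0,-80],[0,0,0],60],[[0,0,-80],[0,0,0],60],[[0,0,-80],[0,0,0],60]])

```text
clock: 24.03
tcp_pos: [0.5614, 0.1965, 0.1287]
orientation: [0.002, -0.02, 1.0, 0.0]
wrist_force: [0.4, -0.4, -0.8]
finger_gap: 0.0597
grip_force: 0.0
```

Run:
```python
from h import *
im,c=snap('wrist','w11.png'); print(st()['tcp_pos'])
g=cv2.cvtColor(im,cv2.COLOR_BGR2GRAY)
m=((g<60)*255).astype(np.uint8); m[300:]=0
cs,_=cv2.findContours(m,cv2.RETR_EXTERNAL,cv2.CHAIN_APPROX_NONE)
for n,X,z in(('cover',[.56,.1955,.056],.056),('loupe',[.556,.279,.05],.05)):
    p=proj(X,c)[0]; print(n,p)
    for k in cs:
        if cv2.contourArea(k)>300 and cv2.pointPolygonTest(k,tuple(map(float,p)),True)>-15:
            W=(onplane(k.reshape(-1,2),z,c)[:,:2]*1000).astype(np.float32)
            print(cv2.minAreaRect(W), W.min(0),W.max(0))
            print(cv2.approxPolyDP(cv2.convexHull(W.reshape(-1,1,2)),3,True).reshape(-1,2).round(1).tolist())
# bright glass in loupe
y=proj([.556,.279,.05],c)[0].astype(int); print(y)
t,tc=snap('top','t2.png')
for q in blobs(t,tc,0.010,thr=58): 
    if 40<max(q[1][1])<70: print(q)
```

```text
[0.56024802 0.19620629 0.12721315]
cover [322.18321275 246.55571882]
((556.0183715820312, 196.2674560546875), (64.40711975097656, 43.84658432006836), 2.4294824600219727) [523.0927  173.26445] [589.07996 218.8042 ]
[[523.0999755859375, 212.60000610351562], [525.7000122070312, 174.8000030517578], [589.0999755859375, 176.3000030517578], [587.7999877929688, 207.5], [575.5, 218.8000030517578], [527.2000122070312, 216.60000610351562]]
loupe [467.27484121 242.27451813]
((554.6876220703125, 277.1943664550781), (45.10960006713867, 37.06480026245117), 31.822175979614258) [529.94385 254.76358] [575.732   298.35074]
[[529.9000244140625, 280.8999938964844], [538.2999877929688, 260.79998779296875], [550.2000122070312, 254.8000030517578], [568.5999755859375, 265.70001220703125], [575.7000122070312, 276.8999938964844], [572.7000122070312, 291.0], [558.7000122070312, 298.3999938964844]]
[467 242]
(array([274., 308.]), ((326.2170104980469, 88.44084167480469), (48.36760711669922, 45.49592208862305), 9.246403694152832), 0.7035082697300078)
(array([356., 302.]), ((344.0430908203125, -63.99028778076172), (66.64374542236328, 27.118331909179688), 78.15074920654297), 0.4291361000516194)
(array([297., 205.]), ((526.79345703125, 49.39532470703125), (35.24845504760742, 46.50452423095703), 0.7407621741294861), 0.9968721628685973)
(array([389., 209.]), ((521.35302734375, -129.0502166748047), (47.71294403076172, 47.59236145019531), 39.845794677734375), 0.923551065964235)
```

>>> step_arm(moves=[[[0,0,-40],[0,0,0],60],[[0,0,-80],[0,0,0],60],[[0,0,-80],[0,0,0],60],[[0,0,-80],[0,0,0],60],[[0,0,-80],[0,0,0],60]])

```text
clock: 24.55
tcp_pos: [0.5595, 0.1961, 0.2058]
orientation: [-0.001, -0.02, 1.0, -0.0]
wrist_force: [0.4, -0.1, -0.4]
finger_gap: 0.06
grip_force: 0.0
```

```bash
python3 -c "
from h import *
print(env.hand_in())"
```

```text
the job is handed in; nothing more can be done
None
```

The kit is packed and handed in (no verdict came back): tray_large, tray_small and cover are stacked home on the nest with cut corners aligned, the loupe stands upright in the well, and tray_odd and waffle_pack were not touched; about 25 s of the 96 s were used.

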